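# Move a battery pack from the charger to a banding wheel's catch rail

### The arm

A 6-joint arm with a two-finger parallel gripper is mounted at the origin on the work surface; the furniture and walls round the work are solid. World frame = base frame: x ahead of the robot, y to its left, z up, the work surface at z = 0. Lengths are in mm, angles in rad, forces in N, time in s.
With the tool pointing down it reaches from about 375 to 750 mm from the base axis. Payload 9 kg.
Tool frame: the origin (TCP) lies midway between the tips of the shut fingers; the grasp point (between the pads) lies r.grasp_offset behind it (r.grasp_offset is the distance from the TCP to the grasp point, in mm); z points along the fingers, y is the line along which they close (so a half turn about z gives the same grasp; the last joint's range is limited). The gripper opens to 85 mm and grips with 20 to 120 N. Pads are 22 mm wide; open, the fingers measure 114 mm over their backs; the gripper's body (76 mm by 85 mm) begins 54 mm behind the grasp point. The pads swing forward as they close: fully open they stand 13 mm farther back than shut.
Start: joints at [1.062, 0.104, 0.097, 1.564, 0, 1.353], TCP at [172.035, 574.84, 231.331] pointing down, gripper open.
Joint ranges: [-2.99, 2.99], [-0.84, 1.86], [-1.1, 1.16], [-1.84, 2.11], [-1.51, 1.56], [-3.14, 3.14]. Speed limits (rad/s): [2.22, 2.22, 2.57, 3.14, 3.14, 3.14].

### API

Orientations are given as a unit quaternion [x, y, z, w].
In Python, from bench import r gives the robot as it stands.
- The arm moves only by the tool play_rows, never from a script. Its argument "increments" is text: rows parted by semicolons, each of 7 numbers parted by spaces: the turn, a rotation vector about the tool's x, y, z normalised to -1 to 1, where 1 is 180 degrees, then the shift along the tool's x, y, z normalised to -1 to 1, where 1 is 1 m, then the closure, from 0 (fully open) to 1 (shut). A call has 1 to 20 rows; each row is the pose to reach, as a shift and turn from the pose commanded when the call began, along the tool's axes at that moment, turning the shorter way round; what a row does not reach only later rows make up. A row lasts 1/10 s, in which the tool goes at most 50 mm and 8.59 degrees, less where a joint would pass 70% of its speed; a pose out of reach is approached as far as the arm can. A call with a number of a shift or a turn outside -1 to 1 is refused whole. A call with a gripper value outside its range is refused whole. The fingers move at their own pace and stop on an object; "grip_force" is the grip in N (left out, the last holds). Time passes only in rows, so rows that repeat a pose let the fingers close. It gives the time, the measured TCP pose, the force, the opening and the grip force at its end, in the units of the state.
- r.read_state(): the state, without advancing time (a new reading comes with each control period).
- r.camera(name): name is "side" or "top"; returns a dict with "frame" (420x560x3 uint8, red, green, blue), "intrinsics" (3x3 intrinsics, pixels), "world_from_camera" (4x4, takes a point from camera to world coordinates). Camera axes: x right, y down, z forward; pixel columns grow to the right and rows downward; lengths in mm; the calibration is good to about 2 mm. A picture is of the moment at which its call begins. There is no depth.
- r.sign_off(): hands the job in; it is judged then, once.
The state is a dict: "time_s": time; "joint_pos": joint angles; "dq": joint speeds; "effort": joint torques, N m; "position": TCP position; "orientation": TCP orientation; "wrist_force": force on the tool from outside, world axes, zero at the start; "ft_torque": the same for the moment, N m; "grip_width": finger opening in mm; "grip_force": force on a finger pad.
Only numpy, scipy, OpenCV 4.12 (cv2) and the standard library are available. Lean on these libraries where they do the work, as an engineer would, in place of code of your own. Each camera call takes 0.05 s, during which the arm holds its last target. There are 200 camera calls.

### The job

The yellow battery pack is charged. Press the red catch on the charger so the pack pops loose, slide it off, and slide it nose first along the rail of the blue banding wheel until the wheel's spring catch clicks and holds it; then let go. Push only gently, by feel: stop as soon as the pack meets its end stop, never ram or yank it in either rail, and leave the glaze jars where they stand.

Things in the scene. Friction and masses are not known exactly. Their poses are not given: they have to be found in the camera images.
- pack_grip (a point): Centre of the grip zone of the loose yellow battery pack (0.28-0.44 kg). +x is the way it slides home, z up. Yellow body 62 mm long (x), 40 mm wide (y; grip across this), from 33 mm below to 20 mm above this point. It starts latched in the charger, at x = -1.5, y = 0, z = 56 mm in the charger's frame.
- pack_nose (a point): Top of the pack's catch ridge at the nose of its shoe, same axes as pack_grip: x = +50, z = -28 mm from it. The black shoe under the body is 56 mm wide, 9 mm thick, from x = -33 to +53 mm of pack_grip, its underside 42 mm below it; the ridge on its nose is 5 mm high. The nose goes into a rail first.
- charger: Black charger, fixed. Origin on the table under its rail; +x = the way a pack slides in, mouth towards -x, z up. Base 76 mm wide, x = -84 to +106 mm; its top, z = 14 mm, is the rail floor. Steel walls with inward lips hold the shoe from x = -20 to +45 mm; lip tops at z = 31 mm, 46 mm apart. The shoe has 1.5 mm play each side and 2.5 mm in height.
- charger_pad (a point): Top centre of the red press pad (24 x 24 mm) of the charger's see-saw catch, at x = 94, z = 40 mm in the charger's frame. It goes 7 mm down to its stop against 2 to 5 N; the tooth clears the pack's ridge after 5 mm. A brass plunger (6 N) then moves the pack out by 22 to 28 mm towards -x, where it stays loose after the pad is let go.
- wheel: Small blue battery-driven banding wheel with a pack rail, fixed. Rail, floor height (z = 14 mm), lips, plunger and red catch are of the charger's kind and size, same origin and axes. The turntable disc beside the rail is 100 mm wide, top at z = 28 mm, centred at x = 5, y = 105 mm. A force over 30 N between pack and rail (60 N in the charger) is ramming.
- wheel_mouth (a point): Rail floor at the mouth of the wheel's rail: x = -20, y = 0, z = 14 mm in the wheel's frame, same axes. Walls and lips begin here; before it (to -x) side guides 11 mm high flare outward over 25 mm and the bent-up lip ends rise to z = 36 mm over 13 mm, so set the shoe's nose down (or lift it off) 15 to 20 mm before this point. The floor goes on flat for 64 mm before it.
- wheel_floor (a point): Point on the wheel's rail floor 14 mm above wheel, same axes. End stop, plunger and catch sit on one block clamped anywhere within 9 mm either way, unmeasured: the latched pack_grip is at x = -10.5 to +7.5 mm, to be found by feel. Plunger and catch resist with up to 12 N over the last 23 mm; then the tooth drops and a rigid stop follows after 2.5 mm. A pack not latched is pushed back 22 mm.
- jar_cobalt_mid (a point): Loose glaze jar with blue body and black lid, 61 mm wide, 75 mm high, point 35 mm above its foot; leave alone.
- jar_honey_mid (a point): Loose glaze jar with amber body and white lid, 57 mm wide, 68 mm high, point 35 mm above its foot; leave alone.

How it is judged (in metres and radians):
On the way, in this order (a step that is already met when the one before it is completed fails the run):
1. the charger's catch has let the pack out by more than 8 mm, still in its rail (x of pack_grip in the frame of charger between -0.06 and -0.0095 m and z of pack_grip in the frame of charger below 0.06 m), for 0.1 s.
2. the pack is off the charger and starts into the wheel's rail (x of pack_grip in the frame of wheel between -0.06 and -0.02 m and y of pack_grip in the frame of wheel between -0.004 and 0.004 m and z of pack_grip in the frame of wheel below 0.06 m and x of pack_nose in the frame of wheel above -0.02 m), for 0.05 s.
At the end, for the whole second after the job is handed in: The released pack rests latched in the wheel's rail: pack_grip within 12.5 mm in the wheel's x, 4 mm in y, 53 to 60 mm high; nose first (pack_nose beyond x = 30 mm); level and in line within 0.08 rad. (An unlatched pack is pushed out further.) (x of pack_grip in the frame of wheel between -0.0125 and 0.0125 m and x of pack_nose in the frame of wheel above 0.03 m and y of pack_grip in the frame of wheel between -0.004 and 0.004 m and z of pack_grip in the frame of wheel between 0.053 and 0.06 m and angle between the x axis of pack_grip and the x axis of wheel, either way round below 0.08 rad and angle between pack_grip's own z axis and vertical below 0.08 rad and linear speed of pack below 0.01 m/s); the robot touches nothing.
It fails at once if the robot, pushing the pack in the wheel's rail, rams or strains it or its stop with more than 30 N in all (contact force between pack and wheel above 30 N and x of pack_grip in the frame of wheel above -0.04 m and contact force between the fingers and pack above 5 N).
It fails at once if the pack is yanked or wrenched in the charger with more than 60 N (contact force between pack and charger above 60 N).
It fails at once if the robot presses on the charger or its catch with more than 30 N (contact force between the arm and charger above 30 N).
It fails at once if a glaze jar is shifted by more than 30 mm (distance of any of jar_cobalt_mid, jar_honey_mid from where it was at the start of the episode above 0.03 m).
It also fails if it takes over 56 s, if anything falls off the work surface, if the arm or the gripper's body presses on something with over 40 N, if the wrist force passes 120 N, or if a joint passes its speed limit or range.

## Working session

There is one attempt and no reset: what is moved stays moved. The work goes in short steps, Python scripts to look and compute and a tool call to move; the robot and the scene stay as the last step left them, time stands still between calls to the robot, and variables do not carry over. Pictures are saved under pics/ and viewed, at most 10 in all, crops included, and the job is handed in when it is done.

Besides the shell and the picture viewer there is one more tool, called after "Call:" as a command line: name --argument value ..., lists and objects as JSON in quotes. play_rows: Moves the arm, as the interface text tells. Scaled input: -1 to 1 covers 1 m each way for a shift and 180 degrees each way for a turn. Its arguments: {"type":"object","properties":{"increments":{"type":"string"},"grip_force":{"type":"number"}},"required":["increments"]}

```bash
ls; mkdir -p pics
python3 - <<'E'
from bench import r
import cv2
s=r.read_state();print(s, r.grasp_offset)
for n in("side","top"):
    c=r.camera(n);cv2.imwrite(f"pics/{n}0.png",c["frame"][:,:,::-1]);print(n,c["intrinsics"].tolist(),c["world_from_camera"].round(4).tolist())
E
```

```text
pics
{'time_s': 0.0, 'joint_pos': array([1.06231412e+00, 1.04701601e-01, 9.64792568e-02, 1.56391035e+00,
       1.49566795e-05, 1.35308052e+00]), 'dq': array([ 0.00013556, -0.00064928,  0.00254347, -0.00078229, -0.00024577,
        0.00034691]), 'effort': array([-1.18742078e-03, -5.56934810e+01,  5.03651476e+01,  1.69736316e-02,
       -3.55793891e-04, -3.48953267e-05]), 'position': array([171.84169314, 574.51866459, 230.52648127]), 'orientation': array([ 1.44871573e-01,  9.89450242e-01, -6.21960986e-04, -2.44310935e-04]), 'wrist_force': array([-0.72656006,  0.59845168, -0.03630438]), 'ft_torque': array([0.01549164, 0.02404758, 0.0334284 ]), 'grip_force': 0.0, 'grip_width': 85.4617029520054} 18.700000000000003
side [[528.0335432732765, 0.0, 284.5828270350332], [0.0, 528.0335432732765, 218.66769255302864], [0.0, 0.0, 1.0]] [[0.9876, -0.1025, 0.1186, 392.9344], [-0.1568, -0.6395, 0.7526, -1047.3884], [-0.0013, -0.7619, -0.6476, 1080.3149], [0.0, 0.0, 0.0, 1.0]]
top [[427.0598077354299, 0.0, 277.3197106615137], [0.0, 427.0598077354299, 216.80206906186078], [0.0, 0.0, 1.0]] [[-0.0074, -0.9938, 0.1107, 452.8797], [-1.0, 0.0066, -0.0069, 109.2773], [0.0061, -0.1108, -0.9938, 1373.3823], [0.0, 0.0, 0.0, 1.0]]
```

View pics/top0.png

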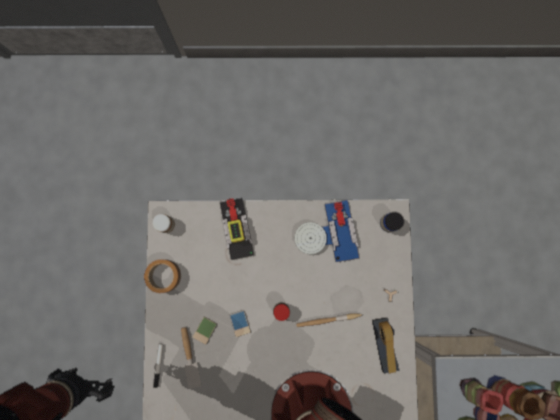

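View pics/side0.png

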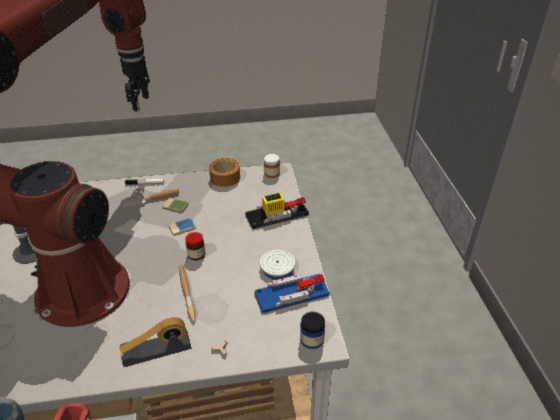

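```bash
cat > h.py <<'E'
import cv2,numpy as np
def crop(img,x0,y0,x1,y1,k,out):
    c=cv2.resize(img[y0:y1,x0:x1],None,fx=k,fy=k,interpolation=cv2.INTER_CUBIC)
    for x in range(-(-x0//10)*10,x1,10):
        X=int((x-x0+.5)*k);cv2.line(c,(X,0),(X,6),(255,0,255),1);cv2.putText(c,str(x),(X+1,14),0,.35,(255,0,255),1)
    for y in range(-(-y0//10)*10,y1,10):
        Y=int((y-y0+.5)*k);cv2.line(c,(0,Y),(6,Y),(255,0,255),1);cv2.putText(c,str(y),(8,Y+4),0,.35,(255,0,255),1)
    cv2.imwrite(out,c)
CAM={"side":([528.0335,284.5828,218.6677],[[0.9876,-0.1025,0.1186,392.9344],[-0.1568,-0.6395,0.7526,-1047.3884],[-0.0013,-0.7619,-0.6476,1080.3149]]),
"top":([427.0598,277.3197,216.8021],[[-0.0074,-0.9938,0.1107,452.8797],[-1.0,0.0066,-0.0069,109.2773],[0.0061,-0.1108,-0.9938,1373.3823]])}
def p2w(n,u,v,z):
    (f,cx,cy),T=CAM[n];T=np.array(T);d=T[:,:3]@[(u-cx)/f,(v-cy)/f,1];o=T[:,3]
    return o+d*(z-o[2])/d[2]
def w2p(n,p):
    (f,cx,cy),T=CAM[n];T=np.array(T);q=np.linalg.inv(T[:,:3])@(np.array(p)-T[:,3]);return np.array([f*q[0]/q[2]+cx,f*q[1]/q[2]+cy])
E
python3 - <<'E'
from h import *
t=cv2.imread("pics/top0.png");s=cv2.imread("pics/side0.png")
crop(t,212,194,366,268,5,"pics/tc.png")
a=s[190:232,240:315];crop(s,240,185,336,312,4.7,"pics/sc.png")
E
```

```text
(no output)
```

View pics/tc.png

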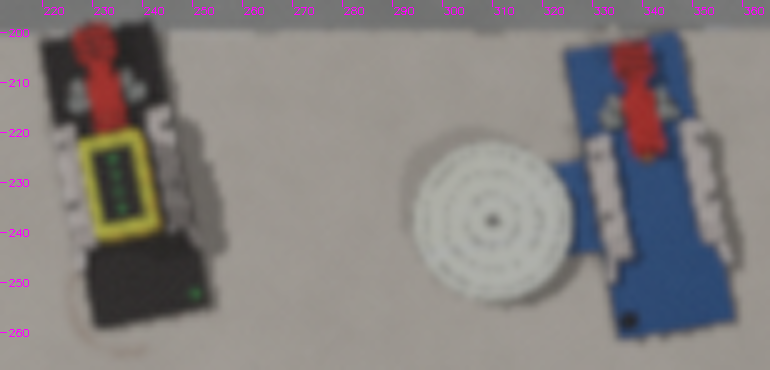

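View pics/sc.png

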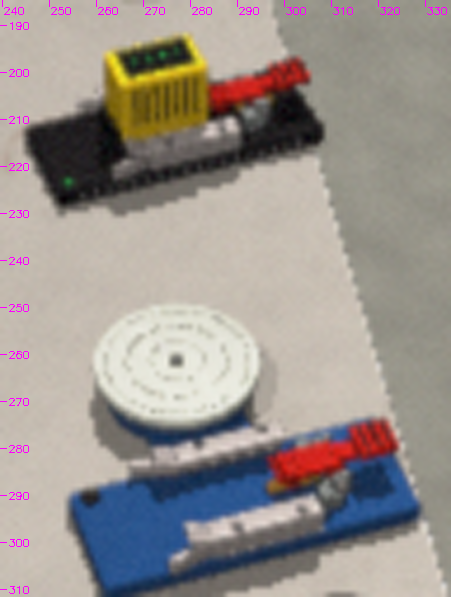

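```bash
cat > fit.py <<'E'
from h import *
from scipy.optimize import least_squares
def fit(obs,x0):
    def res(p):
        c,s=np.cos(p[2]),np.sin(p[2])
        return np.concatenate([w2p(n,[p[0]+c*l[0]-s*l[1],p[1]+s*l[0]+c*l[1],l[2]])-uv for n,l,uv in obs])
    f=least_squares(res,x0,loss="soft_l1");print(f.x.round(3));print(res(f.x).reshape(-1,2).round(1).tolist());return f.x
if __name__=="__main__":
    T,S="top","side"
    for cams in ([T],[S],[T,S]):
        ch=[(T,(106,38,14),(219.5,201.1)),(T,(106,-38,14),(242.1,197.5)),(T,(-84,38,14),(230.9,259.1)),(T,(-84,-38,14),(254.5,254.1)),
        (T,(29.5,20,76),(227.1,221.5)),(T,(29.5,-20,76),(239.5,218.9)),(T,(-32.5,20,76),(231.1,242.1)),(T,(-32.5,-20,76),(243.5,239.7)),
        (S,(-32.5,20,76),(261.8,197.3)),(S,(29.5,20,76),(279.3,192)),(S,(29.5,-20,76),(283.8,196.2)),(S,(-32.5,-20,76),(265.7,201.5)),(S,(-84,38,14),(245.2,212.2))]
        wh=[(T,(106,38,14),(323.9,203.1)),(T,(106,-38,14),(347.5,199.9)),(T,(-84,38,14),(335.1,261.5)),(T,(-84,-38,14),(359.1,257.5)),(T,(5,105,28),(309.9,237.5)),
        (S,(-84,38,14),(254.4,290.2)),(S,(-84,-38,14),(261.4,308.5)),(S,(5,105,28),(276.9,261.1)),(S,(106,-38,14),(328.4,292))]
        for o,g in((ch,(790,190,.1)),(wh,(790,-60,.1))):fit([q for q in o if q[0] in cams],g)
E
python3 fit.py
```

```text
[558.54  228.175  -6.082]
[[-0.4, 0.5], [0.2, -0.8], [-0.3, 0.6], [-0.3, 0.6], [-0.0, 0.2], [0.4, 0.1], [-0.0, -0.5], [0.5, -0.9]]
[ 548.846 -106.382   19.016]
[[0.3, 0.2], [-0.1, -0.7], [0.2, 0.3], [-0.3, 0.1], [-0.1, 0.0]]
[5.59026e+02 2.29667e+02 2.74000e-01]
[[-0.7, -1.7], [0.0, -1.5], [0.9, 1.5], [0.5, 1.4], [-0.7, -0.1]]
[ 548.261 -107.     188.665]
[[-1.1, -1.3], [0.0, 1.2], [0.0, -0.1], [0.9, -0.1]]
[5.58638e+02 2.28048e+02 2.07000e-01]
[[-0.5, 0.5], [0.0, -0.8], [-0.1, 0.6], [-0.2, 0.5], [-0.0, 0.2], [0.4, 0.0], [0.1, -0.5], [0.6, -0.9], [-0.6, -1.9], [0.6, -0.9], [0.7, 2.3], [-0.2, 1.5], [-0.6, -1.0]]
[ 5.48591e+02 -1.06533e+02  1.67000e-01]
[[0.3, 0.3], [-0.1, -0.6], [0.3, 0.4], [-0.2, 0.2], [-0.1, 0.1], [-1.0, -1.5], [0.1, 1.0], [0.2, -0.2], [1.0, -0.2]]
```

```bash
cat > m.py <<'E'
import numpy as np
from scipy.spatial.transform import Rotation as R
CH=(558.6,228.1,.205);WH=(548.7,-106.4,.167)
def loc(F,l): c,s=np.cos(F[2]),np.sin(F[2]);return np.array([F[0]+c*l[0]-s*l[1],F[1]+s*l[0]+c*l[1],l[2]])
def toloc(F,p): c,s=np.cos(F[2]),np.sin(F[2]);d=np.array(p)-[F[0],F[1],0];return np.array([c*d[0]+s*d[1],-s*d[0]+c*d[1],d[2]])
def down(yaw): # tool x=-frame x, y=+frame y
    return R.from_euler('z',yaw)*R.from_matrix([[-1,0,0],[0,1,0],[0,0,-1]])
def row(cp,cR,tp,tR):
    return (cR.inv()*tR).as_rotvec()/np.pi, cR.inv().apply(np.array(tp)-cp)/1000
E
python3 - <<'E'
from m import *
q=R.from_quat([0.144871573,0.989450242,0,0]);p=np.array([172.035,574.84,231.331])
print(p,[x.round(4) for x in row(p,q,loc(CH,(94,0,120)),down(.205))],[x.round(4) for x in row(p,q,loc(CH,(94,0,46)),down(.205))])
E
```

```text
[172.035 574.84  231.331] [array([ 0.    ,  0.    , -0.1578]), array([-0.5524, -0.1766,  0.1113])] [array([ 0.    ,  0.    , -0.1578]), array([-0.5524, -0.1766,  0.1853])]
```

Call:
play_rows --increments "0 0 -0.1578 -0.5524 -0.1766 0.1113 1;0 0 -0.1578 -0.5524 -0.1766 0.1113 1;0 0 -0.1578 -0.5524 -0.1766 0.1113 1;0 0 -0.1578 -0.5524 -0.1766 0.1113 1;0 0 -0.1578 -0.5524 -0.1766 0.1113 1;0 0 -0.1578 -0.5524 -0.1766 0.1113 1;0 0 -0.1578 -0.5524 -0.1766 0.1113 1;0 0 -0.1578 -0.5524 -0.1766 0.1113 1;0 0 -0.1578 -0.5524 -0.1766 0.1113 1;0 0 -0.1578 -0.5524 -0.1766 0.1113 1;0 0 -0.1578 -0.5524 -0.1766 0.1113 1;0 0 -0.1578 -0.5524 -0.1766 0.1113 1;0 0 -0.1578 -0.5524 -0.1766 0.1113 1;0 0 -0.1578 -0.5524 -0.1766 0.1113 1;0 0 -0.1578 -0.5524 -0.1766 0.1113 1"

```text
time_s: 1.6
position: [650.0, 248.0, 120.2]
orientation: [-0.103, 0.995, 0.0, -0.0]
wrist_force: [-0.6, 0.7, 1.1]
grip_width: -0.1
grip_force: 0.0
```

Call:
play_rows --increments "0 0 0 0 0 0.04 1;0 0 0 0 0 0.074 1;0 0 0 0 0 0.074 1;0 0 0 0 0 0.074 1"

```text
time_s: 2.0
position: [649.8, 248.3, 47.1]
orientation: [-0.103, 0.995, 0.0, -0.0]
wrist_force: [0.1, -0.5, 0.2]
grip_width: 0.1
grip_force: 0.0
```

Run:
```python
from bench import r
from h import *
from m import *
print(toloc(CH,r.read_state()["position"]))
a=r.camera("top")["frame"][:,:,::-1];b=r.camera("side")["frame"][:,:,::-1]
crop(np.hstack([a[185:265,205:285],b[165:245,240:320]]),0,0,160,80,5,"pics/p1.png")
```

```text
[93.41942522  1.18463058 47.14540954]
```

View pics/p1.png

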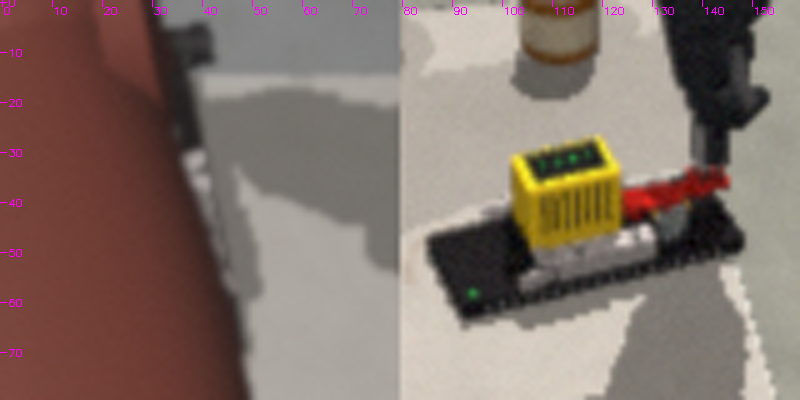

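Call:
play_rows --increments "0 0 0 0 0 0.004 1;0 0 0 0 0 0.006 1;0 0 0 0 0 0.008 1;0 0 0 0 0 0.009 1;0 0 0 0 0 0.010 1;0 0 0 0 0 0.010 1"

```text
time_s: 2.7
position: [651.6, 247.4, 36.9]
orientation: [-0.102, 0.995, 0.0, 0.001]
wrist_force: [2.8, 1.0, 4.9]
grip_width: -0.1
grip_force: 2.4
```

Call:
play_rows --increments "0 0 0 0 0 0.001 1;0 0 0 0 0 0.002 1;0 0 0 0 0 0.002 1;0 0 0 0 0 0.002 1"

```text
time_s: 3.1
position: [651.7, 247.4, 34.9]
orientation: [-0.102, 0.995, 0.0, 0.001]
wrist_force: [4.3, 1.2, 5.5]
grip_width: -0.0
grip_force: 3.3
```

Run:
```python
from bench import r
from h import *
b=r.camera("side")["frame"][:,:,::-1]
m=cv2.inRange(b[165:245,240:320].copy(),(0,120,130),(90,255,255));ys,xs=np.nonzero(m);print(xs.mean()+240,ys.mean()+165,xs.min()+240,len(xs))
o=cv2.imread("pics/side0.png")[165:245,240:320]
m=cv2.inRange(o,(0,120,130),(90,255,255));ys,xs=np.nonzero(m);print(xs.mean()+240,ys.mean()+165,xs.min()+240,len(xs))
```

```text
265.06493506493507 204.9025974025974 255 154
271.84615384615387 200.14285714285714 262 91
```

Call:
play_rows --increments "0 0 0 0 0 -0.04 1;0 0 0 0 0 -0.09 0;0 0 0 0.03 0 -0.09 0;0 0 0 0.08 0 -0.09 0;0 0 0 0.12 0 -0.09 0;0 0 0 0.12 0 -0.09 0"

```text
time_s: 3.75
position: [526.3, 222.2, 121.2]
orientation: [-0.103, 0.995, -0.0, -0.004]
wrist_force: [-0.1, -0.1, -0.2]
grip_width: 72.3
grip_force: 0.0
```

Run:
```python
from bench import r
from h import *
from m import *
print(toloc(CH,r.read_state()["position"]))
a=r.camera("top")["frame"][:,:,::-1];b=r.camera("side")["frame"][:,:,::-1]
cv2.imwrite("pics/side2.png",b)
crop(np.hstack([a[185:265,205:285],b[165:245,240:320]]),0,0,160,80,5,"pics/p2.png")
```

```text
[-32.8710972    0.77982595 121.23131823]
```

View pics/p2.png

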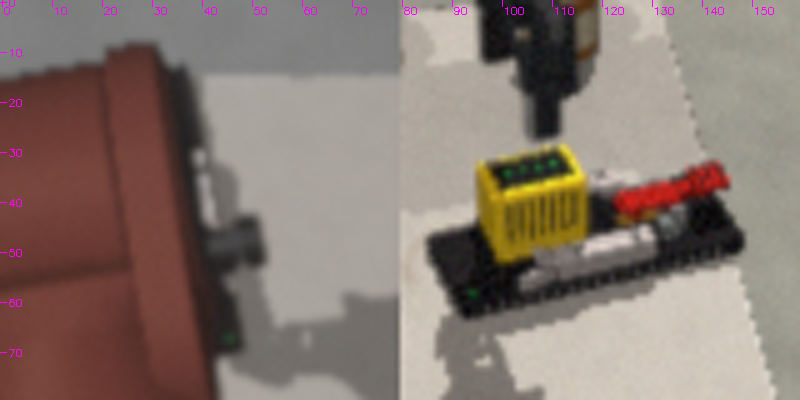

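Call:
play_rows --increments "0 0 0 0 0 0.03 0.2;0 0 0 0 0 0.06 0.2;0 0 0 0 0 0.08 0.2;0 0 0 0 0 0.088 0.2;0 0 0 0 0 0.088 0.2;0 0 0 0 0 0.088 0.2"

```text
time_s: 4.45
position: [534.2, 223.0, 37.1]
orientation: [-0.102, 0.995, 0.0, 0.001]
wrist_force: [0.5, -0.2, 0.3]
grip_width: 68.5
grip_force: 0.0
```

Run:
```python
from bench import r
from h import *
from m import *
s=r.read_state();print(toloc(CH,s["position"]),s["grip_width"])
b=r.camera("side")["frame"][:,:,::-1]
crop(b,240,165,320,235,7,"pics/p3.png")
```

```text
[-2.49414387e+01 -3.30624373e-02  3.70789995e+01] 68.52405595380267
```

View pics/p3.png

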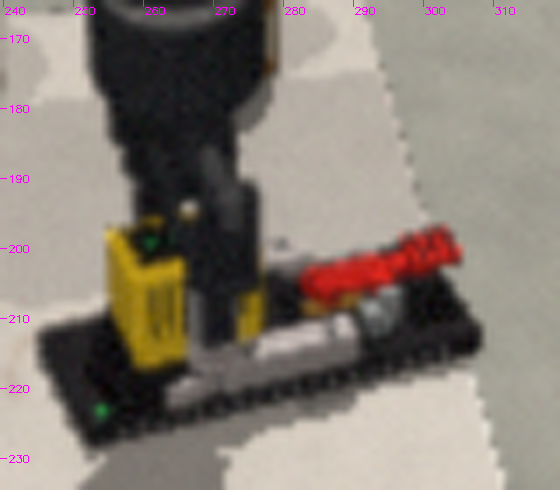

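Call:
play_rows --increments "0 0 0 0 0 0 0.5;0 0 0 0 0 0 0.6;0 0 0 0 0 0 0.8;0 0 0 0 0 0 0.8;0 0 0 0 0 0 1;0 0 0 0 0 0 1;0 0 0 0 0 0 1" --grip_force 30

```text
time_s: 5.2
position: [533.9, 223.0, 37.1]
orientation: [-0.102, 0.995, 0.0, 0.001]
wrist_force: [-0.3, 1.4, 6.1]
grip_width: 39.8
grip_force: 32.2
```

Run:
```python
from bench import r
from m import *
s=r.read_state();print(toloc(CH,s["position"]),s["grip_width"],s["wrist_force"],s["ft_torque"],s["grip_force"])
```

```text
[-2.52056343e+01  3.41459074e-02  3.71305216e+01] 39.806275009007436 [-0.27197211  1.42546166  6.1282445 ] [-0.01787871  0.01426686  0.01237132] 32.242578864097595
```

Call:
play_rows --increments "0 0 0 0.004 0 -0.001 1;0 0 0 0.012 0 -0.001 1;0 0 0 0.022 0 -0.001 1;0 0 0 0.032 0 -0.001 1;0 0 0 0.032 0 -0.001 1"

```text
time_s: 5.7
position: [500.5, 216.2, 37.1]
orientation: [-0.102, 0.995, 0.0, -0.0]
wrist_force: [-0.1, 0.6, 2.2]
grip_width: 39.7
grip_force: 31.8
```

Call:
play_rows --increments "0 0 0 0.012 0 0 1;0 0 0 0.026 0 0 1;0 0 0 0.034 0 0 1;0 0 0 0.034 0 0 1;0 0 0 0.034 0 -0.01 1;0 0 0 0.034 0 -0.03 1;0 0 0 0.034 0 -0.07 1;0 0 0 0.034 0 -0.09 1;0 0 0 0.034 0 -0.09 1;0 0 0 0.034 0 -0.09 1"

```text
time_s: 6.7
position: [468.5, 209.4, 126.3]
orientation: [-0.102, 0.995, 0.0, -0.0]
wrist_force: [0.1, 0.7, -4.2]
grip_width: 40.0
grip_force: 31.5
```

Run:
```python
from bench import r
from m import *
s=r.read_state();print(toloc(CH,s["position"]),s["wrist_force"],s["ft_torque"])
p=loc(CH,(-26-66,0,127));q=down(.205);print(p)
t=loc(WH,(-120,0,127));print(t,[x.round(4) for x in row(p,q,t,down(.167))])
```

```text
[-9.20025956e+01  2.35789790e-03  1.26277474e+02] [ 0.08932658  0.71675489 -4.21377311] [0.01862411 0.05860595 0.03615451]
[468.52638942 209.37182129 127.        ]
[ 430.36945463 -126.34698055  127.        ] [array([0.    , 0.    , 0.0121]), array([ 0.1057, -0.3209,  0.    ])]
```

Run:
```python
from m import *
p=loc(CH,(-92,0,127));q=down(.205)
for z in(127,60):
  t=loc(WH,(-88,0,z));print(t,[x.round(4) for x in row(p,q,t,down(.167))])
```

```text
[ 461.92426673 -121.02778573  127.        ] [array([0.    , 0.    , 0.0121]), array([ 0.0737, -0.3221,  0.    ])]
[ 461.92426673 -121.02778573   60.        ] [array([0.    , 0.    , 0.0121]), array([ 0.0737, -0.3221,  0.067 ])]
```

Call:
play_rows --increments "0 0 0.0121 0.01 -0.04 0 1;0 0 0.0121 0.02 -0.08 0 1;0 0 0.0121 0.0737 -0.3221 0 1;0 0 0.0121 0.0737 -0.3221 0 1;0 0 0.0121 0.0737 -0.3221 0 1;0 0 0.0121 0.0737 -0.3221 0 1;0 0 0.0121 0.0737 -0.3221 0 1;0 0 0.0121 0.0737 -0.3221 0 1;0 0 0.0121 0.0737 -0.3221 0 1;0 0 0.0121 0.0737 -0.3221 0.03 1;0 0 0.0121 0.0737 -0.3221 0.06 1;0 0 0.0121 0.0737 -0.3221 0.067 1;0 0 0.0121 0.0737 -0.3221 0.067 1;0 0 0.0121 0.0737 -0.3221 0.067 1"

```text
time_s: 8.1
position: [462.3, -120.5, 60.9]
orientation: [-0.084, 0.996, -0.0, 0.0]
wrist_force: [0.7, 0.6, -3.1]
grip_width: 39.7
grip_force: 33.0
```

Run:
```python
from bench import r
from h import *
from m import *
s=r.read_state();print(toloc(WH,s["position"]),s["wrist_force"])
a=r.camera("top")["frame"][:,:,::-1];b=r.camera("side")["frame"][:,:,::-1]
cv2.imwrite("pics/s4.png",b);cv2.imwrite("pics/t4.png",a)
c=np.hstack([cv2.resize(a[190:270,300:370],None,fx=5,fy=5,interpolation=2),cv2.resize(b[240:320,235:335],None,fx=4.5,fy=5,interpolation=2)])
crop(b,235,235,335,320,7,"pics/p4.png")
```

```text
[-87.51242029   0.40722523  60.91826614] [ 0.654885    0.60986096 -3.12451154]
```

View pics/p4.png

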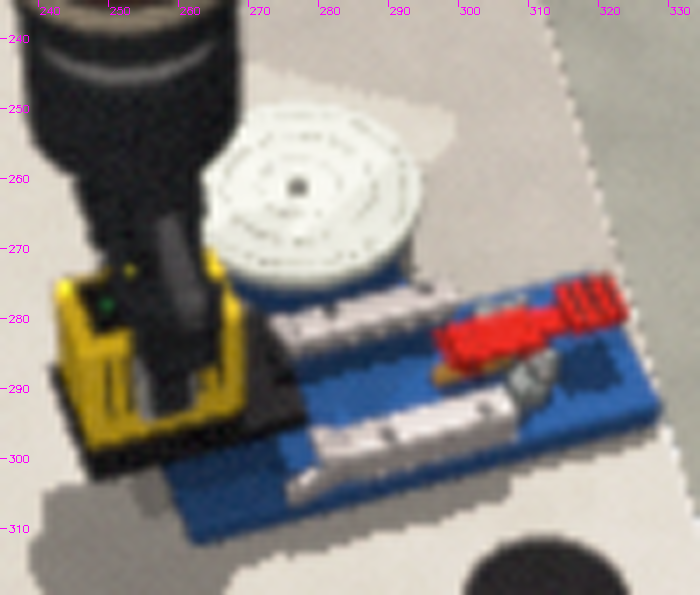

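Run:
```python
from h import *
from m import *
for dx in(-3,0):
  g=np.array([-87.5+dx,.4,79.8])
  for n,o in dict(noseNearTop=(53,-28,-33),noseFarTop=(53,28,-33),rearNearBot=(-33,-28,-42),packTopRearFar=(-31,20,20),bodyNoseNearBot=(31,-20,-33)).items():
    print(dx,n,w2p("side",loc(WH,g+o)).round(1))
for n,l in dict(mouthfloorL=(-84,38,14),c2=(106,-38,14),padc=(94,0,40),disc=(5,105,28),nearbot=(-84,-38,0),nearlipend=(45,-23,31),farlipend=(45,23,31),nearliptopmouth=(-20,-23,31),farlipmouth=(-20,23,31)).items(): print(n,w2p("side",loc(WH,l)).round(1))
```

```text
-3 noseNearTop [277.2 293.8]
-3 noseFarTop [270.7 278.7]
-3 rearNearBot [245.3 304.3]
-3 packTopRearFar [239.9 274.4]
-3 bodyNoseNearBot [268.2 293.6]
0 noseNearTop [278.3 293.5]
0 noseFarTop [271.8 278.5]
0 rearNearBot [246.4 304. ]
0 packTopRearFar [241.  274.1]
0 bodyNoseNearBot [269.3 293.3]
mouthfloorL [253.4 288.7]
c2 [329.5 291.8]
padc [320.5 276.3]
disc [277.1 260.8]
nearbot [261.7 312.9]
nearlipend [306.3 289. ]
farlipend [300.4 277. ]
nearliptopmouth [283.1 294.9]
farlipmouth [277.7 282.6]
```

Call:
play_rows --increments "0 0 0 0.004 0 0.005 1;0 0 0 0.004 0 0.012 1;0 0 0 0.004 0 0.018 1;0 0 0 0.004 0 0.021 1;0 0 0 0.004 0 0.022 1;0 0 0 0.004 0 0.022 1"

```text
time_s: 8.8
position: [457.9, -121.5, 37.8]
orientation: [-0.083, 0.997, 0.0, -0.0]
wrist_force: [-0.1, 0.1, -3.8]
grip_width: 39.4
grip_force: 33.2
```

Call:
play_rows --increments "0 0 0 -0.005 0 0 1;0 0 0 -0.010 0 0 1;0 0 0 -0.014 0 0 1;0 0 0 -0.017 0 0 1;0 0 0 -0.020 0 0 1;0 0 0 -0.020 0 0 1"

```text
time_s: 9.4
position: [478.0, -118.2, 38.0]
orientation: [-0.083, 0.997, 0.0, 0.0]
wrist_force: [-1.0, 0.1, -4.7]
grip_width: 39.5
grip_force: 33.1
```

Call:
play_rows --increments "0 0 0 -0.003 0 0 1;0 0 0 -0.006 0 0 1;0 0 0 -0.009 0 0 1;0 0 0 -0.012 0 0 1;0 0 0 -0.014 0 0 1;0 0 0 -0.016 0 0 1;0 0 0 -0.016 0 0 1"

```text
time_s: 10.1
position: [493.6, -115.6, 38.0]
orientation: [-0.083, 0.997, 0.0, 0.0]
wrist_force: [0.2, 0.1, -4.6]
grip_width: 39.6
grip_force: 33.2
```

Run:
```python
from bench import r
from m import *
s=r.read_state();print(toloc(WH,s["position"]),toloc((0,0,WH[2]),s["wrist_force"]),s["ft_torque"])
```

```text
[-55.81653279   0.11344243  37.9750957 ] [ 0.17668128  0.08220329 -4.63196662] [0.00960746 0.01390714 0.03623382]
```

Call:
play_rows --increments "0 0 0 -0.003 0 0 1;0 0 0 -0.006 0 0 1;0 0 0 -0.009 0 0 1;0 0 0 -0.012 0 0 1;0 0 0 -0.015 0 0 1;0 0 0 -0.018 0 0 1;0 0 0 -0.020 0 0 1;0 0 0 -0.020 0 0 1"

```text
time_s: 10.9
position: [513.4, -112.2, 38.0]
orientation: [-0.083, 0.997, 0.0, 0.0]
wrist_force: [0.3, -0.2, -3.9]
grip_width: 39.4
grip_force: 33.2
```

Run:
```python
from bench import r
from m import *
s=r.read_state();print(toloc(WH,s["position"]),toloc((0,0,WH[2]),s["wrist_force"]),s["ft_torque"])
```

```text
[-35.78748024   0.11147488  37.9796383 ] [ 0.24356751 -0.26025319 -3.89700455] [-0.01891493  0.0097525  -0.06442441]
```

Call:
play_rows --increments "0 0 0 -0.002 0 0 1;0 0 0 -0.004 0 0 1;0 0 0 -0.006 0 0 1;0 0 0 -0.008 0 0 1;0 0 0 -0.008 0 0 1"

```text
time_s: 11.4
position: [520.7, -110.9, 37.8]
orientation: [-0.083, 0.997, 0.0, -0.001]
wrist_force: [-2.8, -0.0, -3.6]
grip_width: 39.7
grip_force: 33.1
```

Call:
play_rows --increments "0 0 0 -0.002 0 0 1;0 0 0 -0.004 0 0 1;0 0 0 -0.006 0 0 1;0 0 0 -0.006 0 0 1"

```text
time_s: 11.8
position: [526.8, -109.9, 37.7]
orientation: [-0.083, 0.997, 0.0, -0.0]
wrist_force: [-3.9, -0.4, -3.4]
grip_width: 39.8
grip_force: 33.1
```

Call:
play_rows --increments "0 0 0 -0.002 0 0 1;0 0 0 -0.004 0 0 1;0 0 0 -0.006 0 0 1;0 0 0 -0.006 0 0 1"

```text
time_s: 12.2
position: [532.4, -108.8, 37.5]
orientation: [-0.083, 0.997, 0.0, -0.001]
wrist_force: [-4.6, -0.8, -4.6]
grip_width: 39.8
grip_force: 32.9
```

Run:
```python
from bench import r
from m import *
s=r.read_state();print(toloc(WH,s["position"]),toloc((0,0,WH[2]),s["wrist_force"]),s["ft_torque"])
```

```text
[-16.49003712   0.3184496   37.49837969] [-4.65693855e+00 -1.81692827e-03 -4.64217754e+00] [-0.27257447  1.22570744 -0.03541407]
```

Call:
play_rows --increments "0 0 0 -0.001 0 0 1;0 0 0 -0.002 0 0 1;0 0 0 -0.003 0 0 1;0 0 0 -0.003 0 0 1"

```text
time_s: 12.6
position: [535.2, -108.4, 37.5]
orientation: [-0.083, 0.997, 0.0, -0.001]
wrist_force: [-5.2, -1.2, -4.7]
grip_width: 40.0
grip_force: 33.0
```

Call:
play_rows --increments "0 0 0 -0.001 0 0 1;0 0 0 -0.002 0 0 1;0 0 0 -0.002 0 0 1"

```text
time_s: 12.9
position: [537.2, -108.0, 37.5]
orientation: [-0.083, 0.997, 0.0, -0.001]
wrist_force: [-6.5, -2.1, -3.9]
grip_width: 39.9
grip_force: 33.1
```

Call:
play_rows --increments "0 0 0 -0.001 0 0 1;0 0 0 -0.002 0 0 1;0 0 0 -0.002 0 0 1"

```text
time_s: 13.2
position: [539.1, -107.7, 37.5]
orientation: [-0.083, 0.997, 0.0, -0.001]
wrist_force: [-5.4, -0.6, -3.1]
grip_width: 39.4
grip_force: 33.1
```

Call:
play_rows --increments "0 0 0 -0.001 0 0 1;0 0 0 -0.001 0 0 1"

```text
time_s: 13.4
position: [540.0, -107.5, 37.5]
orientation: [-0.083, 0.997, 0.0, -0.001]
wrist_force: [-5.6, -0.9, -5.0]
grip_width: 39.7
grip_force: 33.1
```

Call:
play_rows --increments "0 0 0 -0.001 0 0 1;0 0 0 -0.001 0 0 1"

```text
time_s: 13.6
position: [541.0, -107.4, 37.5]
orientation: [-0.083, 0.997, 0.0, -0.001]
wrist_force: [-6.2, -1.4, -4.3]
grip_width: 39.5
grip_force: 33.1
```

Call:
play_rows --increments "0 0 0 -0.001 0 0 1;0 0 0 -0.001 0 0 1"

```text
time_s: 13.8
position: [542.1, -107.2, 37.5]
orientation: [-0.083, 0.997, 0.0, -0.001]
wrist_force: [-6.0, -1.1, -3.5]
grip_width: 39.6
grip_force: 33.0
```

Call:
play_rows --increments "0 0 0 -0.001 0 0 1;0 0 0 -0.001 0 0 1"

```text
time_s: 14.0
position: [543.0, -107.0, 37.5]
orientation: [-0.083, 0.997, 0.0, -0.001]
wrist_force: [-7.0, -1.1, -4.0]
grip_width: 39.7
grip_force: 33.0
```

Call:
play_rows --increments "0 0 0 -0.001 0 0 1;0 0 0 -0.001 0 0 1"

```text
time_s: 14.2
position: [544.0, -106.8, 37.5]
orientation: [-0.083, 0.997, 0.0, -0.001]
wrist_force: [-6.2, -1.9, -3.7]
grip_width: 39.4
grip_force: 33.1
```

Call:
play_rows --increments "0 0 0 -0.001 0 0 1;0 0 0 -0.001 0 0 1"

```text
time_s: 14.4
position: [544.3, -106.8, 37.5]
orientation: [-0.083, 0.997, 0.0, -0.002]
wrist_force: [-10.4, -2.5, -1.0]
grip_width: 39.5
grip_force: 33.5
```

Run:
```python
from bench import r
from h import *
from m import *
s=r.read_state();print(toloc(WH,s["position"]),toloc((0,0,WH[2]),s["wrist_force"]),s["ft_torque"])
b=r.camera("side")["frame"][:,:,::-1]
crop(b,235,235,335,320,7,"pics/p5.png")
```

```text
[-4.38315529  0.3741274  37.51914494] [-10.63383586  -0.72293832  -1.03172608] [-0.36918223  2.18329788  0.01458151]
```

View pics/p5.png

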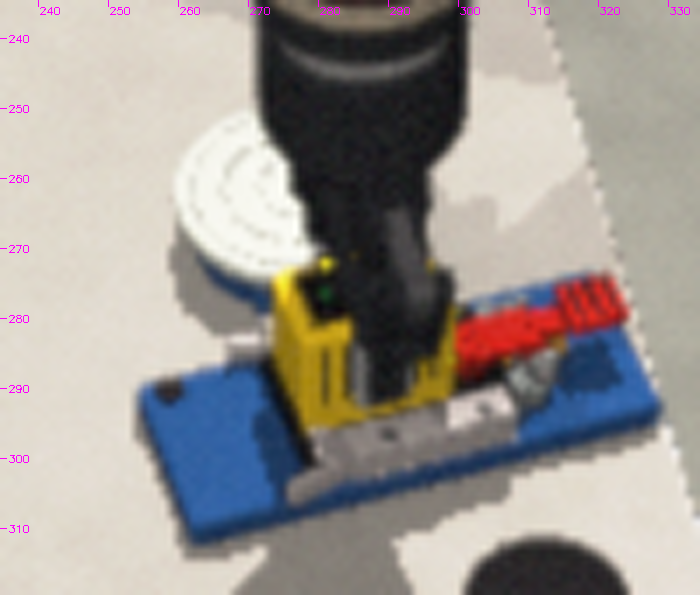

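Call:
play_rows --increments "0 0 0 -0.0005 0 0 1;0 0 0 -0.001 0 0 1;0 0 0 -0.001 0 0 1"

```text
time_s: 14.75
position: [544.4, -106.7, 37.6]
orientation: [-0.083, 0.997, 0.0, -0.002]
wrist_force: [-16.0, -2.2, 3.5]
grip_width: 39.6
grip_force: 34.0
```

Run:
```python
from bench import r
from m import *
s=r.read_state();print(toloc(WH,s["position"]),toloc((0,0,WH[2]),s["wrist_force"]),s["ft_torque"])
```

```text
[-4.25173348  0.39795934 37.63752891] [-16.10041319   0.46694614   3.46671115] [-0.54254669  3.33002611 -0.06763391]
```

Call:
play_rows --increments "0 0 0 0.002 0 0 1;0 0 0 0.004 0 0 1;0 0 0 0.005 0 0 1;0 0 0 0.005 0 0 1"

```text
time_s: 15.15
position: [541.7, -107.3, 37.8]
orientation: [-0.083, 0.997, 0.0, 0.0]
wrist_force: [-3.9, 0.2, -6.0]
grip_width: 39.7
grip_force: 32.9
```

Run:
```python
from bench import r
from m import *
s=r.read_state();print(toloc(WH,s["position"]),toloc((0,0,WH[2]),s["wrist_force"]),s["ft_torque"])
```

```text
[-7.02556629  0.26412516 37.81978178] [-3.79071829  0.83241699 -5.95705315] [-0.02015448  0.80041699  0.00754494]
```

Call:
play_rows --increments "0 0 0 0.0005 0 0 1;0 0 0 0.001 0 0 1;0 0 0 0.001 0 0 1"

```text
time_s: 15.45
position: [541.6, -107.5, 38.3]
orientation: [-0.084, 0.997, 0.0, 0.001]
wrist_force: [3.1, 2.5, -6.1]
grip_width: 39.6
grip_force: 32.9
```

Run:
```python
from bench import r
from m import *
s=r.read_state();print(toloc(WH,s["position"]),toloc((0,0,WH[2]),s["wrist_force"]),s["ft_torque"])
```

```text
[-7.20414984  0.14217743 38.26139622] [ 3.45096801  1.98568725 -6.0639757 ] [ 0.39447192 -0.47907171  0.04648119]
```

Call:
play_rows --increments "0 0 0 -0.0005 0 0 1;0 0 0 -0.001 0 0.0005 1;0 0 0 -0.001 0 0.0005 0.4;0 0 0 -0.001 0 0.0005 0.2;0 0 0 -0.001 0 0.0005 0.2;0 0 0 -0.001 0 0.0005 0.2;0 0 0 -0.001 0 -0.01 0.2;0 0 0 -0.001 0 -0.03 0.2;0 0 0 -0.001 0 -0.07 0.2;0 0 0 -0.001 0 -0.11 0.2;0 0 0 -0.001 0 -0.13 0.2;0 0 0 0.1 0 -0.15 0.2;0 0 0 0.15 0 -0.15 0.2;0 0 0 0.15 0 -0.15 0.2;0 0 0 0.15 0 -0.15 0.2;0 0 0 0.15 0 -0.15 0.2"

```text
time_s: 17.05
position: [392.8, -133.2, 189.4]
orientation: [-0.082, 0.997, -0.001, 0.001]
wrist_force: [-0.6, -0.1, 0.3]
grip_width: 68.2
grip_force: 0.0
```

Run:
```python
from bench import r
from h import *
s=r.read_state();print(s["position"],s["wrist_force"],s["grip_width"])
b=r.camera("side")["frame"][:,:,::-1]
crop(b,225,225,337,310,7,"pics/p6.png")
```

```text
[ 392.84919888 -133.18845735  189.378966  ] [-0.55274321 -0.11838324  0.27245304] 68.20084194586967
```

View pics/p6.png

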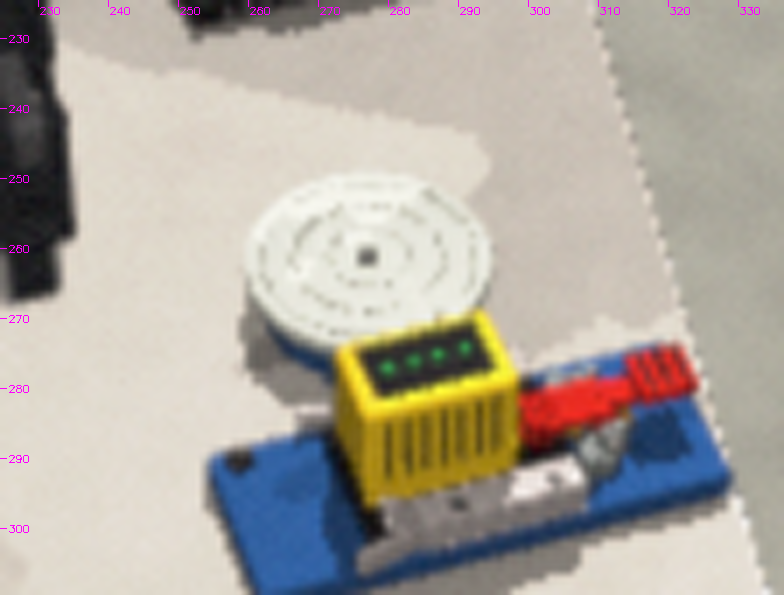

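The picture shows the pack still seated in the wheel's rail. Its rear top corner is at about (272, 275), as it was when held, so it was not pushed back, and the gripper is clear.

```bash
python3 -c "
from bench import r
print(r.sign_off())"
```

```text
the job is handed in; nothing more can be done
None
```

The pack is off the charger and latched in the banding wheel's rail: it held against a gentle back-pull, stayed put after release, and the job was handed in at about 17 s; the hand-in gave no verdict.

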